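# Shoot the barrel bolt on the blade box

## Task

Lock the blue blade box with its barrel bolt: lift the red-knobbed handle out of the notch it is parked in, slide the bolt to the left through the keeper on the grey lid, feel for the notch in the brass catch and press the handle down into it until it is fully home, then let go. The bolt is stiff but must not be forced against its guide or catch, and the things around the box are to be left as they are.

Things in the scene. Friction and masses are not known exactly. Their poses are not given: they have to be found in the camera images.
- box: Fixed blue steel box, 160 (x) x 260 (y) x 55 mm high, grey lid leaf over its +y end, barrel bolt along y on its top. Origin: centre of the underside; handle side is -x, the bolt is shot toward +y, z up. A loose white tape roll, 19 mm high, lies on the lid at about x = -45, y = 95 mm.
- bolt_axis (a point): Point on the bolt's axis beside the parked notch: x = 15, y = -55, z = 77 mm in the box. The axis runs along the box's y. Collars and keeper round it reach z = 90 mm; the bolt passes through the keeper on the lid at box y = 66 mm.
- parked_notch (a point): Middle of the 13 mm wide parked notch at the bolt axis's height, in an upright steel guide plate 24 mm in front (-x) of the axis, 4 mm thick, top at z = 94 mm; the plate ends 40 mm past the notch (+y), where the brass catch takes over.
- catch_range (a point): Fixed point on the box, 57 mm along +y from the parked notch: middle of the range in which the catch's notch may lie. The brass catch is a plate 30 mm in front of the axis, 4 mm thick, top at z = 100 mm, with one 13 mm notch. It is fixed, but was set by hand within 9 mm either side and is not measured: look or feel. Past the notch it goes on at full height for 34 mm.
- knob (a point): Centre of the red ball knob, 20 mm across, 68 mm from the bolt's axis on a 9 mm stem. In a notch the handle leans 20 degrees above level toward -x: knob 64 mm in front of and 23 mm above the axis. Can be pinched from above along the box's y; it turns between the fingers as the handle swings.
- bolt (a joint): Travel of the bolt in m along the box's +y: 0 in the middle of the parked notch, greatest 0.074. About 2.5 N of friction; it stays where it is left. The handle has about 2 mm of play to each side in a notch.
- handle (a joint): Angle about the bolt's axis in rad: 0 fully home in a notch, rising as the knob swings up and toward +x, at most 1.3. Resting on either plate's top about 0.44, clear above. Its friction (0.1 N m, 1.5 N at the knob) holds it at any angle: it does not drop by itself and must be pressed into a notch. Over 40 N on a plate (about 24 N at the knob) is forcing.
- tape_white: Bystander: small white tape roll, 52 x 55 x 19 mm, lying on the box's grey lid. Origin: centre of the underside.
- tape_measure: Bystander: yellow and black tape measure, 65 x 80 x 32 mm, on the table. Origin: centre of the underside.
- box_blades: Bystander: small white carton, 51 x 75 x 24 mm, on the table. Origin: centre of the underside.

How it is judged (in metres and radians):
On the way, in this order (a step that is already met when the one before it is completed fails the run):
1. the handle is lifted out of the parked notch before the bolt has travelled (value of joint handle above 0.4 rad and value of joint bolt below 0.012 m), for 0.05 s.
2. the bolt is slid more than 38 mm with the handle out of the notch (value of joint bolt above 0.038 m and value of joint handle above 0.25 rad), for 0.05 s.
At the end, for the whole second after the job is handed in: The bolt has travelled to the catch (43 to 71 mm from the parked notch) and its handle is home in the catch's notch (within 0.08 rad of the bottom) and at rest (value of joint bolt between 0.043 and 0.071 m and value of joint handle below 0.08 rad and velocity of joint handle between -0.05 and 0.05 rad/s and velocity of joint bolt between -0.01 and 0.01 m/s); the robot touches nothing.
It fails at once if the handle is forced against the guide plates or the catch (more than 40 N, about 24 N at the knob) (contact force between handle and box above 40 N or contact force between handle and catch above 40 N).
It fails at once if the white tape roll on the lid, the tape measure or the small white carton is moved by more than 30 mm (distance of any of tape_white, tape_measure, box_blades from where it was at the start of the episode above 0.03 m).
It also fails if it takes over 67 s, if anything falls off the work surface, if the arm or the gripper's body presses on something with over 40 N, if the wrist force passes 120 N, or if a joint passes its speed limit or range.

## Robot

A 6-joint arm with a two-finger parallel gripper is mounted at the origin on a cart in front of the work surface, level with it; the furniture and walls round the work are solid. World frame = base frame: x ahead of the robot, y to its left, z up, the work surface at z = 0. Lengths are in m, angles in degrees, forces in N, time in s.
With the tool pointing down it reaches from about 0.25 to 0.85 m from the base axis. Payload 12.5 kg.
Tool frame: the origin (TCP) lies midway between the tips of the shut fingers; the grasp point (between the pads) lies arm.tcp_to_grasp behind it (arm.tcp_to_grasp is the distance from the TCP to the grasp point, in m); z points along the fingers, y is the line along which they close (so a half turn about z gives the same grasp; the last joint's range is limited). The gripper opens to 93 mm and grips with 3 to 60 N. Pads are 15 mm wide; open, the fingers measure 128 mm over their backs; the gripper's body (75 mm by 188 mm) begins 65 mm behind the grasp point.
Start: joints at [61.73, 20.094, 94.641, -0, 65.266, -4.847], TCP at [0.219, 0.505, 0.219] pointing down, gripper open.
Joint ranges: [-157.81, 157.81], [-45, 120.19], [0.68, 151.7], [-89.99, 269.99], [4.06, 180], [-164.3, 164.3]. Speed limits (degrees/s): [127.2, 127.2, 159.86, 180, 180, 180].

## Interface

Orientations are given as a 3x3 rotation matrix whose columns are the frame's x, y, z axes.
In Python, from workcell import arm gives the robot as it stands.
- The arm moves only by the shell command python3 -m crank 'ROWS' [FORCE]. ROWS is text: rows parted by semicolons, each of 7 numbers parted by spaces: the shift along the tool's x, y, z in units of 40 mm (1.0 is 40 mm), then the turn, a rotation vector about the tool's x, y, z in units of 5 degrees (1.0 is 5 degrees), then the closure, from -1 (fully open) to 1 (shut), so that 0 is half open. A call has 1 to 12 rows; each row shifts and turns the commanded pose from where the row before left it, along the tool's axes as they then stand; what a row does not reach is not made up. A row lasts 1/10 s, in which the tool goes at most 50 mm and 8.59 degrees, less where a joint would pass 70% of its speed; a pose out of reach is approached as far as the arm can. A call is refused whole if a number of a shift passes 1 or a number of a turn 1, either way. A call with a gripper value outside its range is refused whole. The fingers move at their own pace and stop on an object; FORCE is the grip in N (left out, the last holds). Time passes only in rows, so rows that do not move let the fingers close. It gives the time, the measured TCP pose, the force, the opening and the grip force at its end, in the units of the state.
- arm.get_state(): the state, without advancing time (a new reading comes with each control period).
- arm.capture(name): name is "scene" or "side" or "wrist"; returns (picture, depth): 420x560x3 uint8, red, green, blue; 420x560 float32, m along the optical axis (not along the pixel's ray), 0 where there is no reading.
- arm.camera_params(name): a dict with "camera_matrix" (3x3 intrinsics, pixels), "k1" (the pictures are not rectified: a ray, as slopes to the right and down, at radius r is drawn at 1 + k1 r^2 times it, then the intrinsics apply), "cam_to_world" (4x4, takes a point from camera to world coordinates). Camera axes: x right, y up, looking along -z (the intrinsics and any distortion apply to the point x, -y, -z); pixel columns grow to the right and rows downward; lengths in m; the calibration is good to about 2 mm. A picture is of the moment at which its call begins: read the wrist's pose just before it. camera_params takes no time and is no camera call; for the wrist camera it gives the pose at the moment of the call.
- arm.close_job(): hands the job in; it is judged then, once.
The state is a dict: "time_s": time; "qpos": joint angles; "joint_vel": joint speeds; "tau": joint torques, N m; "tool_pos": TCP position; "tcp_rot": TCP orientation; "ft_force": force on the tool from outside, world axes, zero at the start; "moment": the same for the moment, N m; "grip_width": finger opening in m; "finger_force": force on a finger pad.
Only numpy, scipy, OpenCV 4.12 (cv2) and the standard library are available. Lean on these libraries where they do the work, as an engineer would, in place of code of your own. Each camera call takes 0.05 s, during which the arm holds its last target. There are 200 camera calls.

## Working session

There is one attempt and no reset: what is moved stays moved. The work goes in short steps, Python scripts to look and compute and a shell command to move; the robot and the scene stay as the last step left them, time stands still between calls to the robot, and variables do not carry over. Pictures are saved under pics/ and viewed, at most 10 in all, crops included, and the job is handed in when it is done.

```bash
ls; mkdir -p pics
cat > h.py <<'E'
import numpy as np, cv2
from workcell import arm
def pts(name,save=None):
    p=arm.camera_params(name); im,d=arm.capture(name)
    if save: cv2.imwrite(save,cv2.cvtColor(im,cv2.COLOR_RGB2BGR))
    K=np.array(p["camera_matrix"]);v,u=np.mgrid[0:420,0:560]
    uv=np.stack([u,v],-1).reshape(-1,1,2).astype(float)
    n=cv2.undistortPoints(uv,K,np.array([p["k1"],0,0,0.])).reshape(420,560,2)
    P=np.stack([n[...,0]*d,-n[...,1]*d,-d,np.ones_like(d)],-1)@np.array(p["cam_to_world"]).T
    P=P[...,:3]; P[d==0]=np.nan
    return im,d,P
def red(im):
    h=cv2.cvtColor(im,cv2.COLOR_RGB2HSV)
    return ((h[...,0]<8)|(h[...,0]>172))&(h[...,1]>150)&(h[...,2]>70)
E
python3 - <<'E'
from h import *
s=arm.get_state();print(s["tool_pos"],np.round(s["tcp_rot"],3),s["ft_force"],arm.tcp_to_grasp,s["grip_width"])
for n in("scene","side"):
    im,d,P=pts(n,f"pics/{n}.png");m=red(im)
    print(n,m.sum(),np.argwhere(m).mean(0),np.nanmedian(P[m],0),np.round(np.array(arm.camera_params(n)["cam_to_world"]),2).tolist())
E
```

```text
pics
[0.21846919 0.50437509 0.21810383] [[-0.918  0.398 -0.001]
 [ 0.398  0.918 -0.001]
 [ 0.    -0.001 -1.   ]] [-0.07138885 -0.69743617 -1.25445653] 0.0188 0.09289264373239618
scene 8195 [275.8738255  364.56205003] [ 0.58203533 -0.63780062  0.02203884] [[0.91, 0.31, -0.28, 0.15], [-0.42, 0.69, -0.59, -0.93], [0.01, 0.65, 0.76, 0.96], [0.0, 0.0, 0.0, 1.0]]
side 4332 [347.48430286 416.66920591] [ 0.58187255 -0.666692    0.06072728] [[1.0, -0.01, -0.02, 0.44], [-0.01, 0.53, -0.85, -1.07], [0.02, 0.85, 0.53, 0.61], [0.0, 0.0, 0.0, 1.0]]
```

```bash
python3 -c "
import cv2,numpy as np
a=[cv2.imread(f'pics/{n}.png') for n in('scene','side')]
cv2.imwrite('pics/both.png',cv2.resize(np.vstack(a),(800,1200))[:600]); cv2.imwrite('pics/b2.png',cv2.resize(a[1],(800,600)))"
```

```text
(no output)
```

View pics/scene.png

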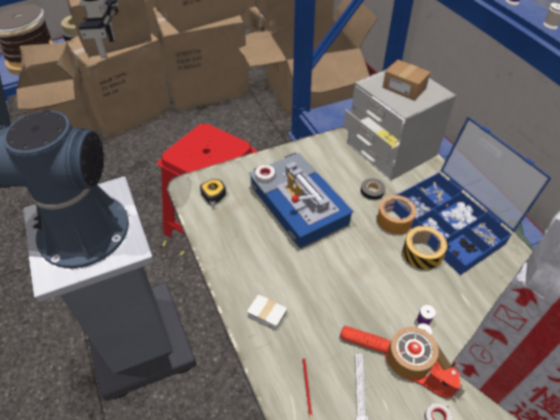

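View pics/side.png

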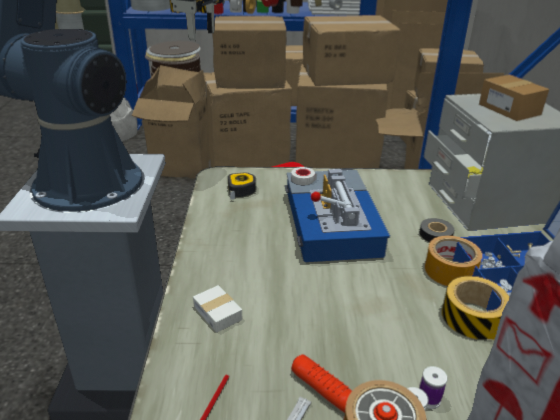

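The scene view shows the box at about (300,200) with the knob at (295,198). In the side view the knob is at (316,196), the white roll at (303,175), and the tape measure at (241,184).

Run:
```python
from h import *
for n,c in(("scene",(295,198)),("side",(316,196))):
    im,d,P=pts(n);m=red(im)
    w=np.zeros_like(m);w[c[1]-10:c[1]+11,c[0]-12:c[0]+13]=1;k=m&w
    print(n,k.sum(),np.nanmedian(P[k],0), np.nanmax(P[k],0))
    h=cv2.cvtColor(im,cv2.COLOR_RGB2HSV)
    b=(h[...,0]>100)&(h[...,0]<125)&(h[...,1]>120)&(abs(P[...,2]-.055)<.006)
    w=np.zeros_like(m);w[130:270,230:400]=1;b&=w
    q=P[b][:,:2].astype(np.float32)
    r=cv2.minAreaRect(q);print(b.sum(),r,cv2.boxPoints(r).round(3).tolist())
```

```text
scene 28 [ 0.51597301 -0.22142966  0.1083694 ] [ 0.52287482 -0.21378671  0.11116878]
1371 ((0.5638799667358398, -0.20586717128753662), (0.16309402883052826, 0.16998185217380524), 6.347464561462402) [[0.4729999899864197, -0.12999999523162842], [0.492000013589859, -0.29899999499320984], [0.6539999842643738, -0.2809999883174896], [0.6359999775886536, -0.1120000034570694]]
side 66 [ 0.51657353 -0.22356973  0.10405711] [ 0.52406069 -0.2152056   0.10968902]
2032 ((0.5645053386688232, -0.20333801209926605), (0.16282011568546295, 0.17742061614990234), 6.201449394226074) [[0.4740000069141388, -0.12399999797344208], [0.49300000071525574, -0.30000001192092896], [0.6549999713897705, -0.28299999237060547], [0.6359999775886536, -0.10599999874830246]]
```

```bash
python3 -m crank '-.78 -.76 0 0 0 0 -1;-.78 -.76 0 0 0 0 -1;-.78 -.76 0 0 0 0 -1;-.78 -.76 0 0 0 0 -1;-.78 -.76 0 0 0 0 -1;-.78 -.76 0 0 0 0 -1;-.78 -.76 0 0 0 0 -1;-.78 -.76 0 0 0 0 -1;-.78 -.76 0 0 0 0 -1' 15
python3 -m crank '-.78 -.76 0 0 0 0 -1;-.78 -.76 0 0 0 0 -1;-.78 -.76 0 0 0 0 -1;-.78 -.76 0 0 0 0 -1;-.78 -.76 0 0 0 0 -1;-.78 -.76 0 0 0 0 -1;-.78 -.76 0 0 0 0 -1;-.78 -.76 0 0 0 0 -1;-.78 -.76 0 0 0 0 -1'
python3 -m crank '0 0 0 0 0 -1 -1;0 0 0 0 0 -1 -1;0 0 0 0 0 -1 -1;0 0 0 0 0 -1 -1;0 0 0 0 0 -1 -1;0 0 0 0 0 -.94 -1;0 0 0 0 0 0 -1;0 0 0 0 0 0 -1'
python3 - <<'E'
from h import *
s=arm.get_state();print(s["tool_pos"],np.round(s["tcp_rot"],3),s["ft_force"],s["qpos"])
im,d,P=pts("wrist","pics/w1.png");m=red(im);n,l,st,c=cv2.connectedComponentsWithStats(m.astype(np.uint8))
for i in range(1,n):
    if st[i,4]>50: print(st[i],c[i],np.nanmedian(P[l==i],0))
E
```

```text
time_s: 1.1
tool_pos: [0.3678, 0.1403, 0.2188]
tcp_rot: [[-0.918, 0.397, 0.0], [0.397, 0.918, 0.0], [-0.0, 0.0, -1.0]]
ft_force: [1.0, 0.3, 0.2]
grip_width: 0.0925
finger_force: 0.0
time_s: 2.0
tool_pos: [0.5167, -0.2225, 0.2185]
tcp_rot: [[-0.917, 0.398, -0.0], [0.398, 0.917, 0.0], [0.0, 0.0, -1.0]]
ft_force: [1.2, 1.0, 0.5]
grip_width: 0.0928
finger_force: 0.0
time_s: 2.8
tool_pos: [0.5164, -0.2206, 0.2185]
tcp_rot: [[-0.994, -0.107, -0.0], [-0.107, 0.994, 0.0], [0.0, 0.0, -1.0]]
ft_force: [0.1, 0.1, -0.6]
grip_width: 0.0932
finger_force: 0.0
[ 0.51635674 -0.22064142  0.21852703] [[-0.994 -0.107 -0.   ]
 [-0.107  0.994  0.   ]
 [ 0.     0.    -1.   ]] [ 0.12153803  0.12739232 -0.62107003] [-2.78880560e+01  2.13025688e+01  9.29024596e+01  1.52930484e-03
  6.58080268e+01 -1.24026499e+02]
[ 518   94   42  151 3204] [545.27808989 188.73626717] [ 0.54753589  0.35172776 -0.25274207]
[267 194  21  21 336] [276.54464286 204.08035714] [ 0.51786943 -0.21766671  0.10787811]
```

View pics/w1.png

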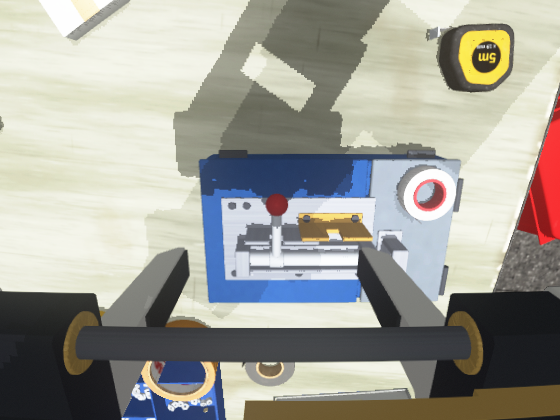

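The wrist view shows the knob at (277,204), the brass catch spanning x 298–372 and a pale gap in it at about (334,235). I'll measure the gap from the depth of the catch's top.

Run:
```python
from h import *
im,d,P=pts("wrist")
R=np.array([[.994,.109],[-.109,.994]])  # world->box axes
m=red(im);w=np.zeros_like(m);w[185:225,260:295]=1;k=m&w
p=arm.camera_params("wrist");T=np.array(p["cam_to_world"]);K=np.array(p["camera_matrix"])
def ray(u,v,z):
    n=cv2.undistortPoints(np.array([[[u,v]]],float),K,np.array([p["k1"],0,0,0.]))[0,0]
    r=T[:3,:3]@np.array([n[0],-n[1],-1]);return (T[:3,3]+r*(z-T[2,3])/r[2])
kb=ray(276.7,204.2,.100);print("knob",kb,"cam",T[:3,3])
B=P.copy();B[...,:2]=(P[...,:2]-kb[:2])@np.array([[.994,-.109],[.109,.994]])
# box axes: x=(.994,.109) y=(-.109,.994)
for v in range(222,246,2):
    print(v,' '.join(f"{u}:{B[v,u,0]*1e3:.0f},{B[v,u,1]*1e3:.0f},{B[v,u,2]*1e3:.0f}" for u in range(322,348,2)))
for v,z in((229,.1),(240,.1)):
  print([(u,((ray(u,v,z)-kb)[:2]@np.array([[.994,-.109],[.109,.994]])*1e3).round(1).tolist()) for u in(326,340)])
cv2.imwrite("pics/c1.png",cv2.resize(cv2.cvtColor(im[180:270,240:385],cv2.COLOR_RGB2BGR),None,fx=5,fy=5,interpolation=cv2.INTER_NEAREST))
```

```text
knob [ 0.52045224 -0.21707006  0.1       ] cam [ 0.4351638  -0.2301759   0.38471133]
222 322:32,47,59 324:32,50,58 326:32,52,58 328:32,54,58 330:32,56,58 332:32,58,59 334:32,60,58 336:32,62,59 338:32,64,59 340:31,66,60 342:32,68,57 344:32,70,58 346:32,72,59
224 322:32,47,64 324:32,49,64 326:32,51,64 328:32,53,64 330:32,55,64 332:32,57,64 334:32,59,64 336:32,61,64 338:32,63,63 340:32,65,63 342:32,67,64 344:32,69,64 346:32,71,64
226 322:33,46,68 324:32,48,69 326:32,50,70 328:32,52,70 330:32,54,70 332:32,56,69 334:32,58,70 336:32,60,70 338:32,62,70 340:32,64,69 342:32,66,70 344:32,68,69 346:32,70,70
228 322:32,45,76 324:32,47,75 326:33,49,74 328:32,51,75 330:32,53,75 332:32,55,76 334:32,57,75 336:32,59,74 338:32,61,75 340:32,63,76 342:32,65,75 344:32,67,75 346:32,69,75
230 322:32,44,81 324:32,46,80 326:33,49,78 328:33,51,78 330:33,53,79 332:33,55,78 334:34,57,77 336:33,58,79 338:33,60,78 340:32,62,81 342:32,64,81 344:32,66,81 346:32,68,81
232 322:32,44,86 324:33,46,85 326:33,48,85 328:35,51,78 330:35,53,79 332:35,55,79 334:36,57,77 336:35,58,80 338:35,61,78 340:33,61,85 342:32,63,86 344
[... 455 characters left out ...]
:nan,nan,nan 336:50,63,58 338:51,66,56 340:51,68,56 342:35,61,95 344:33,62,99 346:33,64,99
240 322:34,42,100 324:35,44,99 326:34,45,100 328:34,47,100 330:53,57,57 332:52,59,59 334:53,62,56 336:53,64,55 338:52,65,58 340:52,67,58 342:53,70,56 344:35,62,100 346:34,64,101
242 322:53,48,61 324:53,50,61 326:54,52,60 328:53,54,61 330:53,56,61 332:53,59,60 334:53,60,62 336:53,63,62 338:53,65,61 340:53,67,61 342:53,69,61 344:54,71,60 346:53,73,61
244 322:54,47,65 324:53,49,66 326:53,52,66 328:53,53,67 330:54,56,65 332:53,58,67 334:53,60,67 336:54,62,65 338:53,64,66 340:53,66,67 342:53,68,67 344:53,70,66 346:53,72,67
[(326, [23.6, 44.9]), (340, [23.6, 57.7])]
[(326, [34.4, 45.4]), (340, [34.5, 58.3])]
```

View pics/c1.png

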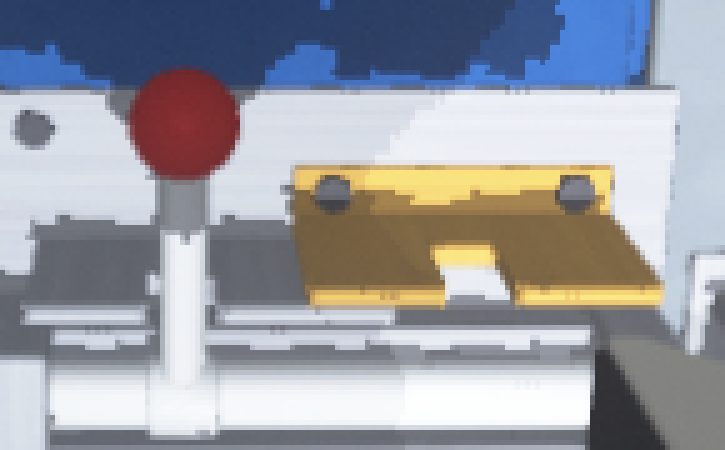

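The crop shows the knob and stem centred in the parked notch. The catch notch spans about u 329–342.8 at the catch top, so it is 13 mm wide and its centre is about 54.5 mm along +y. Next: descend and pinch.

```bash
python3 -m crank '-.08 .05 .7 0 0 0 -1;0 0 .7 0 0 0 -1;0 0 .7 0 0 0 -1;0 0 .7 0 0 0 -1;0 0 .64 0 0 0 -1;0 0 0 0 0 0 -1'
python3 -m crank '0 0 0 0 0 0 0;0 0 0 0 0 0 0.2;0 0 0 0 0 0 .5;0 0 0 0 0 0 .7;0 0 0 0 0 0 .8;0 0 0 0 0 0 .9;0 0 0 0 0 0 1;0 0 0 0 0 0 1;0 0 0 0 0 0 1;0 0 0 0 0 0 1' 20
python3 -m crank '0 0 0 0 0 0 1;0 0 0 0 0 0 1'
```

```text
time_s: 3.5
tool_pos: [0.5177, -0.2175, 0.0782]
tcp_rot: [[-0.994, -0.108, -0.005], [-0.108, 0.994, 0.002], [0.004, 0.003, -1.0]]
ft_force: [0.1, 0.4, -0.1]
grip_width: 0.0932
finger_force: 0.0
time_s: 4.5
tool_pos: [0.5193, -0.2182, 0.081]
tcp_rot: [[-0.994, -0.109, -0.0], [-0.109, 0.994, 0.0], [0.0, 0.0, -1.0]]
ft_force: [0.1, 2.4, 1.2]
grip_width: 0.0187
finger_force: 20.0
time_s: 4.7
tool_pos: [0.5193, -0.2182, 0.081]
tcp_rot: [[-0.994, -0.109, -0.0], [-0.109, 0.994, 0.0], [0.0, 0.0, -1.0]]
ft_force: [0.2, 2.0, 0.5]
grip_width: 0.0186
finger_force: 20.0
```

```bash
python3 -m crank '-.03 0 -.07 0 0 0 1;-.03 0 -.07 0 0 0 1;-.07 0 -.14 0 0 0 1;-.085 0 -.13 0 0 0 1;0 0 0 0 0 0 1'
python3 -m crank '-.10 0 -.12 0 0 0 1;-.11 0 -.115 0 0 0 1;-.12 0 -.1 0 0 0 1;0 0 0 0 0 0 1;0 0 0 0 0 0 1'
python3 - <<'E'
from h import *
im,d,P=pts("wrist");cv2.imwrite("pics/c2.png",cv2.resize(cv2.cvtColor(im[130:330,180:460],cv2.COLOR_RGB2BGR),None,fx=2.8,fy=2.8))
E
```

```text
time_s: 5.2
tool_pos: [0.5285, -0.2174, 0.0984]
tcp_rot: [[-0.994, -0.11, 0.001], [-0.11, 0.994, -0.0], [-0.001, -0.0, -1.0]]
ft_force: [-2.2, 1.9, 2.1]
grip_width: 0.0184
finger_force: 20.0
time_s: 5.7
tool_pos: [0.5416, -0.216, 0.1113]
tcp_rot: [[-0.994, -0.11, 0.001], [-0.11, 0.994, -0.0], [-0.001, -0.001, -1.0]]
ft_force: [-2.3, 1.6, 3.9]
grip_width: 0.0188
finger_force: 20.0
```

View pics/c2.png

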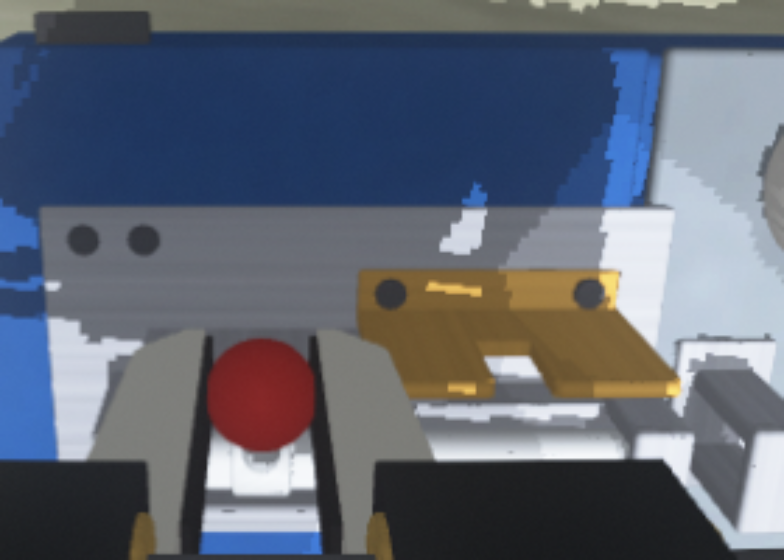

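The knob is held between the fingers at crop (262,395), swung up and out of the notch. The catch notch shows at crop (513,370). Now I slide the bolt.

```bash
python3 -m crank '0 .1 0 0 0 0 1;0 .2 0 0 0 0 1;0 .2 0 0 0 0 1;0 .2 0 0 0 0 1;0 .2 0 0 0 0 1;0 .2 0 0 0 0 1;0 .2 0 0 0 0 1;0 .06 0 0 0 0 1;0 0 0 0 0 0 1;0 0 0 0 0 0 1'
python3 - <<'E'
from h import *
im,d,P=pts("wrist");cv2.imwrite("pics/c3.png",cv2.resize(cv2.cvtColor(im[130:330,180:460],cv2.COLOR_RGB2BGR),None,fx=2.8,fy=2.8))
s=arm.get_state()
print((s["tool_pos"]-np.array([.5416,-.216,.1113]))@np.array([[.994,-.109,0],[.109,.994,0],[0,0,1]]))
E
```

```text
time_s: 6.75
tool_pos: [0.5348, -0.1614, 0.1106]
tcp_rot: [[-0.994, -0.109, -0.001], [-0.109, 0.994, 0.001], [0.001, 0.001, -1.0]]
ft_force: [-2.3, 1.6, 4.2]
grip_width: 0.0187
finger_force: 20.0
[-0.00078216  0.054884   -0.00063021]
```

View pics/c3.png

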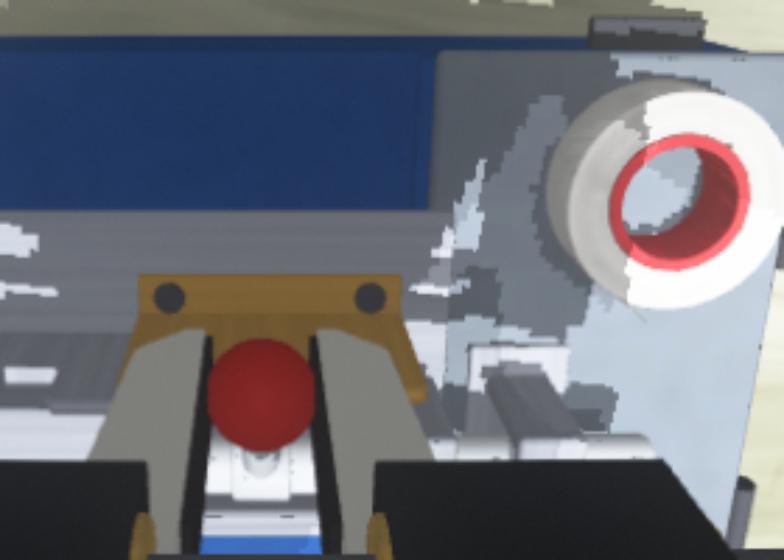

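The knob has moved 54.9 mm and sits over the notch to within about 1 mm by this view (knob at crop (262,395)). I'll press down in small steps and check the force after each.

```bash
python3 -m crank '.06 0 .05 0 0 0 1;.06 0 .05 0 0 0 1;.055 0 .0575 0 0 0 1;0 0 0 0 0 0 1'
python3 -m crank '.055 0 .0575 0 0 0 1;0 0 0 0 0 0 1'
```

```text
time_s: 7.2
tool_pos: [0.5281, -0.1627, 0.1041]
tcp_rot: [[-0.994, -0.109, 0.0], [-0.109, 0.994, 0.0], [-0.0, 0.0, -1.0]]
ft_force: [3.5, 1.7, -5.9]
grip_width: 0.0189
finger_force: 20.0
time_s: 7.4
tool_pos: [0.526, -0.163, 0.102]
tcp_rot: [[-0.994, -0.109, 0.0], [-0.109, 0.994, -0.0], [-0.0, -0.0, -1.0]]
ft_force: [4.4, 1.3, -4.3]
grip_width: 0.0184
finger_force: 20.0
```

```bash
python3 -m crank '.05 0 .06 0 0 0 1;0 0 0 0 0 0 1'
python3 -m crank '.05 0 .06 0 0 0 1;0 0 0 0 0 0 1'
```

```text
time_s: 7.6
tool_pos: [0.524, -0.1632, 0.0997]
tcp_rot: [[-0.994, -0.109, 0.0], [-0.109, 0.994, -0.0], [-0.0, -0.0, -1.0]]
ft_force: [4.1, 1.3, -3.5]
grip_width: 0.0187
finger_force: 20.0
time_s: 7.8
tool_pos: [0.5219, -0.1634, 0.0973]
tcp_rot: [[-0.994, -0.109, 0.0], [-0.109, 0.994, -0.0], [0.0, -0.0, -1.0]]
ft_force: [3.6, 1.0, -4.1]
grip_width: 0.0186
finger_force: 20.0
```

```bash
python3 -m crank '.0425 0 .065 0 0 0 1;.0425 0 .065 0 0 0 1;.035 0 .07 0 0 0 1;0 0 0 0 0 0 1'
python3 -m crank '.035 0 .07 0 0 0 1;.03 0 .07 0 0 0 1;0 0 0 0 0 0 1'
```

```text
time_s: 8.2
tool_pos: [0.5166, -0.1639, 0.089]
tcp_rot: [[-0.994, -0.109, -0.001], [-0.109, 0.994, 0.0], [0.001, 0.0, -1.0]]
ft_force: [0.9, 0.2, -2.0]
grip_width: 0.0186
finger_force: 20.0
time_s: 8.5
tool_pos: [0.5142, -0.1641, 0.0834]
tcp_rot: [[-0.994, -0.109, -0.001], [-0.109, 0.994, 0.0], [0.001, 0.0, -1.0]]
ft_force: [0.7, -0.8, -1.5]
grip_width: 0.0188
finger_force: 20.0
```

```bash
python3 -m crank '.02 0 .05 0 0 0 1;0 0 0 0 0 0 1'
python3 -m crank '.01 0 .03 0 0 0 1;0 0 0 0 0 0 1'
python3 -m crank '0 0 .03 0 0 0 1;0 0 0 0 0 0 1'
```

```text
time_s: 8.7
tool_pos: [0.5136, -0.1642, 0.0816]
tcp_rot: [[-0.994, -0.109, -0.0], [-0.109, 0.994, 0.0], [0.0, 0.0, -1.0]]
ft_force: [-0.6, -0.7, -1.4]
grip_width: 0.0188
finger_force: 20.0
time_s: 8.9
tool_pos: [0.5135, -0.1643, 0.0809]
tcp_rot: [[-0.994, -0.109, 0.0], [-0.109, 0.994, -0.0], [-0.0, -0.0, -1.0]]
ft_force: [-1.9, 0.7, 5.0]
grip_width: 0.0189
finger_force: 20.0
time_s: 9.1
tool_pos: [0.5134, -0.1643, 0.0799]
tcp_rot: [[-0.994, -0.109, 0.0], [-0.109, 0.994, -0.0], [-0.0, -0.0, -1.0]]
ft_force: [-2.4, 1.1, 5.8]
grip_width: 0.0191
finger_force: 20.0
```

```bash
python3 -m crank '0 0 .04 0 0 0 1;0 0 0 0 0 0 1'
python3 -m crank '0 0 .03 0 0 0 1;0 0 0 0 0 0 1'
```

```text
time_s: 9.3
tool_pos: [0.5134, -0.1643, 0.0784]
tcp_rot: [[-0.994, -0.109, -0.0], [-0.109, 0.994, -0.0], [0.0, -0.0, -1.0]]
ft_force: [-2.7, 0.3, 9.2]
grip_width: 0.0184
finger_force: 20.0
time_s: 9.5
tool_pos: [0.5132, -0.1643, 0.0771]
tcp_rot: [[-0.994, -0.109, -0.0], [-0.109, 0.994, -0.0], [0.0, -0.0, -1.0]]
ft_force: [-4.0, -0.3, 6.5]
grip_width: 0.0188
finger_force: 20.0
```

```bash
python3 -m crank '0 0 0 0 0 0 0.2;0 0 0 0 0 0 0.2;0 0 0 0 0 0 0;0 0 0 0 0 0 0;0 0 0 0 0 0 0;0 0 -.3 0 0 0 0;0 0 -.7 0 0 0 0;0 0 -.7 0 0 0 0;0 0 -.7 0 0 0 0;0 0 -.6 0 0 0 0;0 0 0 0 0 0 0;0 0 0 0 0 0 0'
python3 - <<'E'
from h import *
im,d,P=pts("wrist");p=arm.camera_params("wrist");T=np.array(p["cam_to_world"]);K=np.array(p["camera_matrix"])
m=red(im);n,l,st,c=cv2.connectedComponentsWithStats(m.astype(np.uint8))
for i in range(1,n):
    if st[i,4]>150:
        q=cv2.undistortPoints(c[i][None,None],K,np.array([p["k1"],0,0,0.]))[0,0];r=T[:3,:3]@np.array([q[0],-q[1],-1])
        print(st[i],c[i],np.nanmedian(P[l==i],0),np.nanmax(P[l==i],0),T[:3,3]+r*(.1-T[2,3])/r[2])
cv2.imwrite("pics/c4.png",cv2.resize(cv2.cvtColor(im[130:330,180:460],cv2.COLOR_RGB2BGR),None,fx=2.8,fy=2.8))
E
```

```text
time_s: 10.7
tool_pos: [0.5134, -0.1642, 0.197]
tcp_rot: [[-0.994, -0.109, 0.001], [-0.109, 0.994, -0.0], [-0.001, -0.0, -1.0]]
ft_force: [-0.7, -0.1, 0.4]
grip_width: 0.0466
finger_force: 0.0
[ 487   66   73  182 8587] [533.06777687 166.89472458] [ 0.49988114  0.36097328 -0.25355808] [ 0.81189949  0.88787424 -0.24646722] [0.45542462 0.04369017 0.1       ]
[262 197  23  23 407] [273.01474201 207.77886978] [ 0.51197652 -0.16460536  0.10756817] [ 0.52136941 -0.15542864  0.1116724 ] [ 0.51368934 -0.16418277  0.1       ]
```

View pics/c4.png

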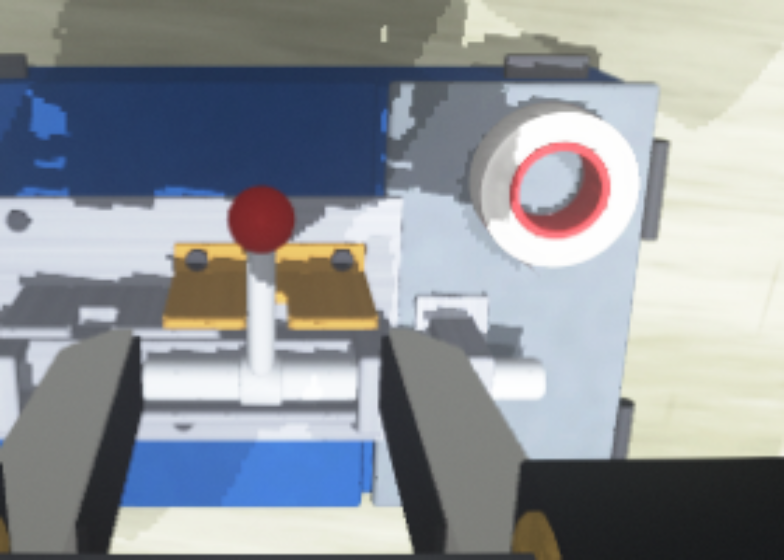

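The handle lies in the catch notch, with the knob at crop (262,219). Its surface height is 107.6 mm against 107.9 mm when parked, so it is fully home. The fingers are clear and the roll is undisturbed.

```bash
python3 -c "
from workcell import arm
print(arm.close_job())"
```

```text
the job is handed in; nothing more can be done
None
```

The blade box is locked: the bolt was slid about 54 mm to the left and the handle pressed home in the catch notch and released. The wrist force stayed around 10 N or less at every reading, and the job was handed in at about 11 s; the hand-in gave no verdict.

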